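# Square the slide box into the corner stop

### The arm

A 6-joint arm with a two-finger parallel gripper is mounted at the origin on a cart in front of the work surface, level with it; the furniture and walls round the work are solid. World frame = base frame: x ahead of the robot, y to its left, z up, the work surface at z = 0. Lengths are in m, angles in rad, forces in N, time in s.
With the tool pointing down it reaches from about 0.25 to 0.725 m from the base axis. Payload 4 kg.
Tool frame: the origin (TCP) lies between the finger pads; the fingertips stand 14 mm ahead of it and the grasp point (between the pads) lies 5 mm behind it; z points along the fingers, y is the direction in which the jaws open and shut (so a half turn about z gives the same grasp; the last joint's range is limited). The gripper opens to 85 mm and grips with 20 to 120 N. Pads are 22 mm wide; open, the fingers measure 114 mm over their backs; the gripper's body (76 mm by 85 mm) begins 54 mm behind the grasp point. The pads swing forward as they close: fully open they stand 13 mm farther back than shut.
Start: joints at [-1.168, 0.241, 0.005, 1.335, 0, 1.571], TCP at [0.196, -0.46, 0.245] pointing down, gripper open.
Joint ranges: [-2.72, 2.72], [-1.05, 1.87], [-1.09, 1.28], [-1.99, 2.15], [-1.42, 1.44], [-3.14, 3.14]. Speed limits (rad/s): [2.79, 2.79, 3.14, 3.14, 3.14, 3.14].

### API

Orientations are given as a 3x3 rotation matrix whose columns are the frame's x, y, z axes.
In Python, from cell import bot gives the robot as it stands. Calls block until the motion is done:
- bot.movep(position, orientation): joint-space move of the TCP to a pose.
- bot.line_to(position, velocity=0.15, attitude=None, contact_N=None): straight line of the TCP; attitude=None keeps the orientation; velocity is the mean speed in m/s. With contact_N (N) it stops when the force on the tool has changed by that much, and returns True; else False.
- bot.movej(angles): joint-space move.
- bot.release() and bot.grab(strength=None): open the fingers fully, or close them until they stop; strength is the grip in N (None keeps the last).
- bot.hold(seconds).
- bot.solve_ik(position, orientation): joint angles nearest the present ones, or None.
- bot.get_state(): the state.
- bot.read_camera(name): name is "scene" or "side" or "wrist"; returns a dict with "img" (480x640x3 uint8, blue, green, red), "z_map" (480x640 float32, m along the optical axis (not along the pixel's ray), 0 where there is no reading), "fx", "fy", "cx", "cy" (pixels), "origin" and "rotation" of the camera in the world. Camera axes: x right, y down, z forward; pixel columns grow to the right and rows downward; lengths in m; the calibration is good to about 2 mm. The wrist camera is an equidistant fisheye: a pixel r from the principal point sees the ray r / f radians off the axis. A picture is of the moment at which its call begins.
A pose or a line that the arm cannot do raises bot.Unreachable and nothing moves.
- bot.finish_job(): hands the job in, once; it reports no verdict.
The state is a dict: "clock": time; "qpos": joint angles; "joint_velocities": joint speeds; "tau": joint torques, N m; "tool_pos": TCP position; "orientation": TCP orientation; "force": force on the tool from outside, world axes, zero at the start; "torque": the same for the moment, N m; "gripper_width": finger opening in m.
Only numpy, scipy, OpenCV 4.12 (cv2) and the standard library are available. Lean on these libraries where they do the work, as an engineer would, in place of code of your own. Each camera call takes 0.05 s, during which the arm holds its last target.

### The job

Push the blue slide box that stands in front of the monitor along the worktop into the aluminium corner stop, until its far long side lies flush against the long rail and its left end flush against the short rail, then move clear of it. Only push it: do not lift or tip it, and leave the things standing round it where they are.

Things in the scene. Friction and masses are not known exactly. Their poses are not given: they have to be found in the camera images.
- slide_box: Loose closed blue slide box, 172 mm long (y), 92 wide (x), 39 tall, 0.35 kg, friction about 0.6. Origin under its middle: solid sides at x = -46.7 and +45.4 mm, ends at y = -86 and +86 mm. +x: the far, hinged side (its hinge bead stands out 4 mm more, above the rails); +y: the left end. Starts right of the stop and nearer the robot, turned up to 0.3 rad from the stop's axes.
- box_corner (a point): The bottom corner of the slide box between its far long side and its left end (x = +45.4, y = +86 mm in the box's frame); when the box is home it lies at the stop's origin.
- corner_stop: Fixed L-shaped aluminium stop, rails 16 mm thick, 18 high, turned up to 0.2 rad. Origin at worktop level in the inner corner. Long rail (140 mm) runs from there along -y, inner face at x = 0 facing -x (to the robot); short rail (90 mm) runs along -x, inner face at y = 0 facing -y (right). The box's right end sticks out 32 mm past the long rail when home.
- objective_can: Bystander, loose: dark screw-lid can, 39 mm across, 66 mm tall, standing to the left of the short rail. Origin at the centre of its underside.
- vial: Bystander, loose: small glass vial with blue cap, 23 mm across, 46 mm tall, standing to the left of the short rail. Origin at the centre of its underside.
- gel_box: Bystander, loose: flat sample box with white lid, 56 x 52 x 18 mm, lying to the left, nearer the robot. Origin at the centre of its underside.
- oil_bottle: Bystander, loose: small brown dropper bottle, 29 mm across, 75 mm tall, standing at the right. Origin at the centre of its underside.
- marker_pen: Bystander, loose: red and white marker pen, 135 mm long, 17 mm thick, lying at the far right. Origin at the centre of its underside.
- mouse: Bystander, loose: black computer mouse, 114 x 59 x 39 mm, on the mouse pad at the right. Origin at the centre of its underside.

How it is judged:
By the outcome, as a careful person would: the job done as asked, in the order asked, and still so for the second after the job is handed in, with the robot touching nothing.
It also fails if it takes over 61 s, if anything falls off the work surface, if the arm or the gripper's body presses on something with over 40 N, if the wrist force passes 120 N, or if a joint passes its speed limit or range.

## Working session

There is one attempt and no reset: what is moved stays moved. The work goes in short steps, each a Python script; the robot and the scene stay as the last script left them, time stands still between calls to the robot, and variables do not carry over. Pictures are saved under pics/ and viewed, and the job is handed in when it is done.

```bash
ls; mkdir -p pics; python3 - <<'E'
from cell import bot
import cv2,numpy as np,pickle
for n in("scene","side","wrist"):
    c=bot.read_camera(n); cv2.imwrite(f"pics/{n}0.png",c["img"]); pickle.dump(c,open(f"{n}0.pkl","wb"))
    print(n,c["origin"],c["rotation"].round(3).tolist() if hasattr(c["rotation"],"round") else c["rotation"],c["fx"],c["fy"],c["cx"],c["cy"])
print(bot.get_state())
E
```

```text
pics
scene [-0.31619063 -0.97343556  0.74201831] [[0.695, -0.36, 0.622], [-0.719, -0.369, 0.589], [0.018, -0.857, -0.515]] 620.5387816840437 620.5387816840437 324.86400179152804 242.23826618791804
side [ 0.1267339  -1.12232652  0.70210609] [[0.916, -0.203, 0.346], [-0.401, -0.478, 0.781], [0.007, -0.854, -0.52]] 549.7889642260382 549.7889642260382 320.04750047434453 245.39737206647695
wrist [ 0.26591013 -0.42831745  0.37409078] [[0.393, -0.877, -0.278], [-0.92, -0.375, -0.117], [-0.001, 0.302, -0.953]] 371.64829954431775 371.64829954431775 318.6733146198451 238.09102886731824
{'clock': 0.15, 'qpos': array([-1.16802823e+00,  2.41238093e-01,  4.01921584e-03,  1.33517697e+00,
       -1.27933749e-05,  1.57080268e+00]), 'joint_velocities': array([-0.00141951, -0.00352211,  0.00394838, -0.00059252,  0.00011972,
        0.00040264]), 'tau': array([-4.46673339e-04, -3.72635579e+01,  2.52638286e+01,  1.23969116e-02,
       -9.35625985e-05, -7.05992491e-06]), 'tool_pos': array([ 0.19580163, -0.459573  ,  0.24461282]), 'orientation': array([[ 9.19982001e-01,  3.91960086e-01, -6.38725941e-04],
       [ 3.91960606e-01, -9.19980833e-01,  1.46650672e-03],
       [-1.28035222e-05, -1.59951520e-03, -9.99998721e-01]]), 'force': array([-0.96718312, -0.4777105 , -0.18287319]), 'torque': array([0.05847225, 0.01016235, 0.00018209]), 'gripper_width': 0.0854785700594535}
```

View pics/scene0.png

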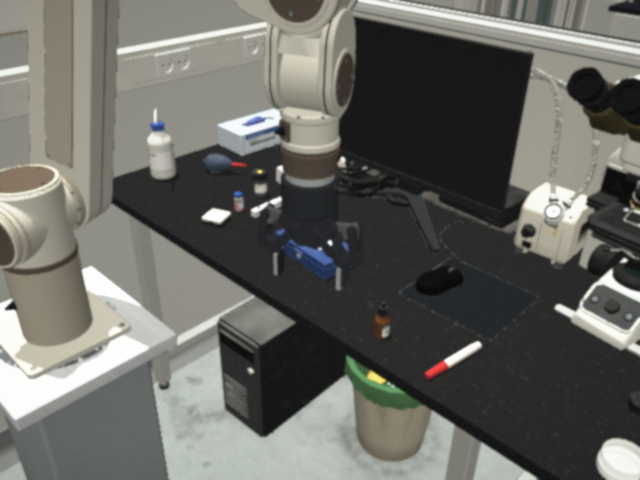

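View pics/side0.png

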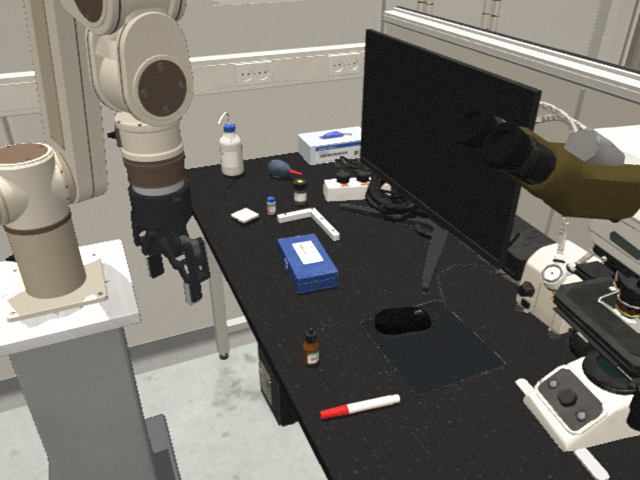

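View pics/wrist0.png

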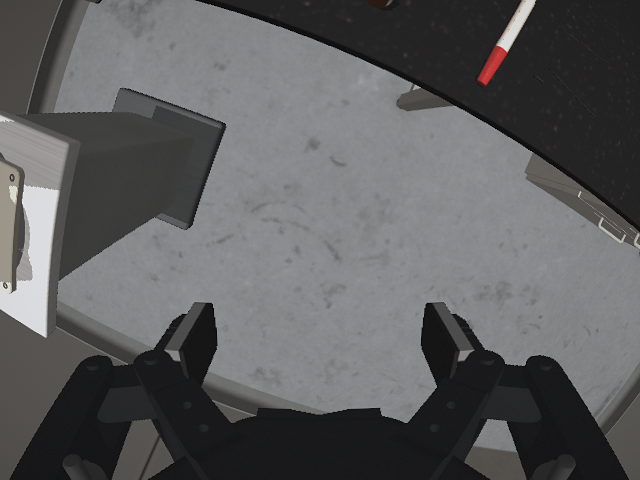

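The side view shows the blue box (about columns 278–338, rows 235–290). The white L-stop is behind it, with its short rail from (278,217) to (312,210) and its long rail on to (338,237). The can, vial and gel box are to the left at (300,190), (271,205) and (245,215). The bottle is at (311,350). I'll fit poses from the depth.

```bash
cat > h.py <<'E'
import numpy as np,cv2
def cloud(c):
    v,u=np.mgrid[0:480,0:640]; z=c["z_map"]
    P=np.stack([(u-c["cx"])/c["fx"]*z,(v-c["cy"])/c["fy"]*z,z],-1)@np.array(c["rotation"]).T+np.array(c["origin"])
    P[z<=0]=np.nan; return P
def proj(c,p):
    q=(np.atleast_2d(p)-c["origin"])@np.array(c["rotation"]); return np.c_[q[:,0]/q[:,2]*c["fx"]+c["cx"],q[:,1]/q[:,2]*c["fy"]+c["cy"]]
def table(c):  # box top points and stop top points
    P=cloud(c); hsv=cv2.cvtColor(c["img"],cv2.COLOR_BGR2HSV); return P,hsv
E
python3 - <<'E'
import pickle;from h import *
c=pickle.load(open("side0.pkl","rb")); P,h=table(c)
sel=np.zeros((480,640),bool); sel[215:310,265:350]=1
blue=sel&(h[...,0]>100)&(h[...,0]<135)&(h[...,1]>120)&(h[...,2]>40)
zz=P[...,2]; print("table z",np.nanmedian(zz[240:280,350:400]), np.nanmedian(zz[220:235,240:275]))
top=sel&(zz>0.030)&(zz<.05); print(top.sum(),blue.sum(),np.nanpercentile(zz[blue],[5,25,50,75,95]))
p=P[top][:,:2]; r=cv2.minAreaRect((p*1000).astype(np.float32)); print("box",r,cv2.boxPoints(r),np.nanmedian(P[top][:,2]))
s2=np.zeros((480,640),bool); s2[200:245,274:345]=1
st=s2&(zz>0.012)&(zz<.024)&(h[...,1]<60)&(h[...,2]>130)
q=P[st]; print(st.sum()); np.save("st.npy",q)
print(np.nanmedian(q[:,2])); r=cv2.minAreaRect((q[:,:2]*1000).astype(np.float32));print(r,cv2.boxPoints(r))
img=c["img"].copy(); img[top]=(0,255,0); img[st]=(0,0,255)
cv2.imwrite("pics/seg0.png",cv2.resize(img[170:380,220:420],None,fx=3,fy=2.8,interpolation=0))
cv2.imwrite("pics/crop0.png",cv2.resize(c["img"][170:320,220:380],None,fx=5,fy=4,interpolation=cv2.INTER_CUBIC)[:600])
E
```

```text
table z 0.000941999368910873 0.0012170511344352652
1896 1853 [0.00587806 0.02384397 0.03893368 0.04045064 0.04206061]
box ((522.7677001953125, -151.7628173828125), (179.1151580810547, 96.08710479736328), 83.60999298095703) [[ 465.05524  -235.41698 ]
 [ 560.5454   -246.11104 ]
 [ 580.48016   -68.10866 ]
 [ 484.99      -57.414597]] 0.04014134198569774
422
0.018419588274827092
((593.767822265625, 45.761566162109375), (108.31147766113281, 230.20896911621094), 1.9587384462356567) [[535.7095  158.94777]
 [543.578   -71.12669]
 [651.8262  -67.42464]
 [643.95764 162.64983]]
```

View pics/seg0.png

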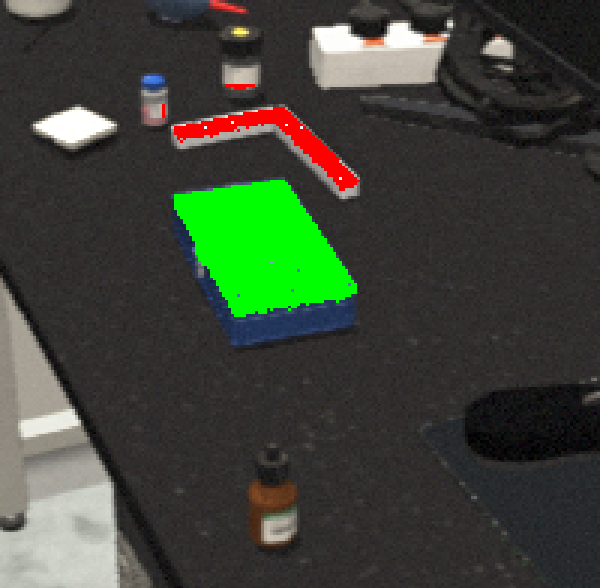

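View pics/crop0.png

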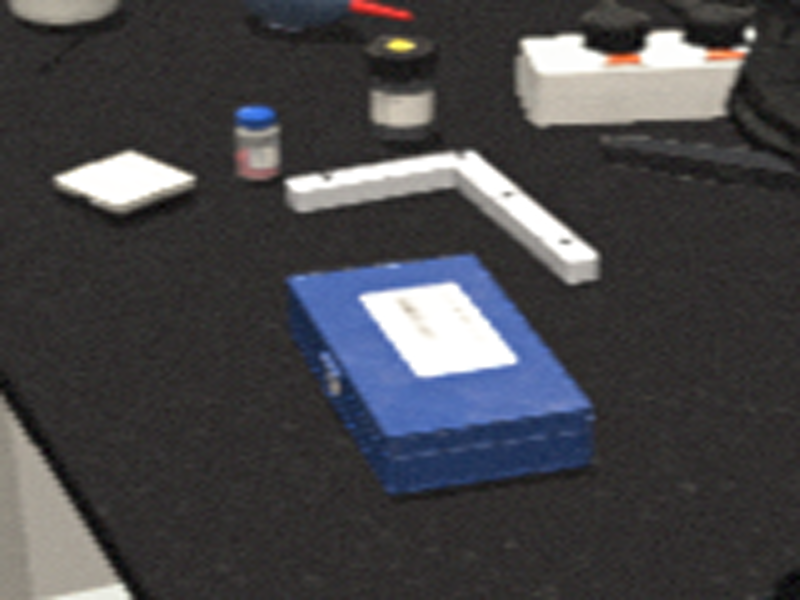

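```bash
cat >> h.py <<'E'
from scipy.optimize import minimize
def W(loc,pose,z):
    x,y,t=pose; loc=np.array(loc,float); R=np.array([[np.cos(t),-np.sin(t)],[np.sin(t),np.cos(t)]])
    return np.c_[loc@R.T+[x,y],np.full(len(loc),z)]
STOP=[(0,0),(0,-.14),(.016,-.14),(.016,.016),(-.09,.016),(-.09,0)]
BOX=[(-.0467,-.086),(.0494,-.086),(.0494,.086),(-.0467,.086)]
def fit(c,loc,z,mask,p0,S=8):
    # soft IoU of supersampled polygon vs mask
    m=mask.astype(np.float32); vs,us=np.where(mask); v0,v1,u0,u1=vs.min()-8,vs.max()+9,us.min()-8,us.max()+9
    m=m[v0:v1,u0:u1]; 
    def cost(q):
        p=[q[0]/1000,q[1]/1000,q[2]/100]
        uv=(proj(c,W(loc,p,z))-[u0,v0]+.5)*S-.5
        im=np.zeros((m.shape[0]*S,m.shape[1]*S),np.uint8); cv2.fillPoly(im,[np.round(uv*16).astype(np.int32)],255,shift=4)
        im=cv2.resize(im,m.shape[::-1],interpolation=cv2.INTER_AREA)/255.
        return 1-np.minimum(im,m).sum()/np.maximum(im,m).sum()
    best=None;q0=np.array([p0[0]*1000,p0[1]*1000,p0[2]*100])
    for k in range(4):
        r=minimize(cost,q0,method="Nelder-Mead",options=dict(initial_simplex=[q0,q0+[5,0,0],q0+[0,5,0],q0+[0,0,5]],xatol=.02,fatol=1e-5)); q0=r.x
    return np.array([r.x[0]/1000,r.x[1]/1000,r.x[2]/100]),1-r.fun
def measure(c,win=(195,320,225,400),p0b=(.52,-.15,-.11),p0s=(.63,.05,0.)):
    P,h=table(c); zz=P[...,2]; s=np.zeros((480,640),bool); s[win[0]:win[1],win[2]:win[3]]=1
    top=s&(zz>.031)&(zz<.048)
    n,l,st,_=cv2.connectedComponentsWithStats(top.astype(np.uint8)); top=l==1+np.argmax(st[1:,4])
    stp=s&(zz>.0125)&(zz<.024)&(h[...,1]<60)&(h[...,2]>120)
    n,l,st,_=cv2.connectedComponentsWithStats(cv2.morphologyEx(stp.astype(np.uint8),cv2.MORPH_CLOSE,np.ones((3,3)))); stp=l==1+np.argmax(st[1:,4])
    return fit(c,BOX,.0395,top,p0b),fit(c,STOP,.018,stp,p0s),top,stp
E
python3 - <<'E'
import pickle;from h import *
c=pickle.load(open("side0.pkl","rb")); b,s,top,st=measure(c); print(b,s)
im=cv2.resize(c["img"],None,fx=4,fy=4,interpolation=cv2.INTER_CUBIC)
for loc,p,z,col in((BOX,b[0],.0395,(0,255,0)),(BOX,b[0],0.,(0,255,255)),(STOP,s[0],.018,(0,0,255)),(STOP,s[0],0,(255,0,255))):
    cv2.polylines(im,[np.round((proj(c,W(loc,p,z))+.5)*4).astype(int)],True,col)
cv2.imwrite("pics/fit0.png",im[730:1200,1040:1420])
P=cloud(c)
for n,(u0,u1,v0,v1) in dict(can=(290,310,176,190),vial=(263,279,194,216),gel=(228,262,205,225),bottle=(300,322,328,368)).items():
    q=P[v0:v1,u0:u1].reshape(-1,3); q=q[q[:,2]>.012]; print(n,np.nanmean(q,0),np.nanmin(q,0),np.nanmax(q,0))
E
```

```text
(array([ 0.52005006, -0.15974835, -0.09850586]), np.float64(0.9229735237569835)) (array([0.62948571, 0.07293503, 0.00599796]), np.float64(0.711239772237906))
can [0.63332949 0.15722876 0.06166682] [0.61622695 0.14226274 0.04554714] [0.65342043 0.18547316 0.06991604]
vial [0.53840234 0.12951028 0.03158462] [0.52882526 0.08753036 0.01212076] [0.54995198 0.14832583 0.05011153]
gel [0.46132639 0.12241061 0.01799776] [0.43030982 0.09143228 0.01208627] [0.49573576 0.1567509  0.02267789]
bottle [ 0.41312333 -0.43884895  0.04151197] [ 0.40122914 -0.44810484  0.01208703] [ 0.43074554 -0.42207992  0.07833224]
```

View pics/fit0.png

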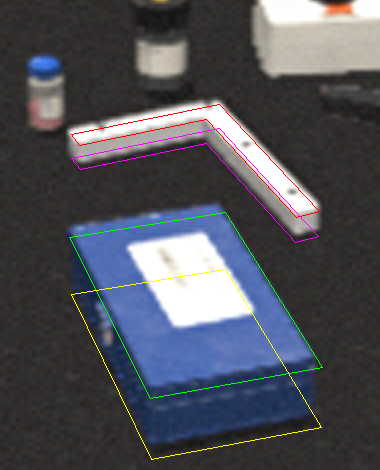

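The top mask also caught part of the side faces. I'll refit using full colour silhouettes.

```bash
cat >> h.py <<'E'
BS=[(-.0467,-.086),(.0454,-.086),(.0454,.086),(-.0467,.086)]
BEAD=[(.0494,-.08),(.0494,.08)]
def boxhulls(c,p):
    pts=np.r_[W(BS,p,0),W(BS,p,.039),W(BEAD,p,.023),W(BEAD,p,.032)]
    return [cv2.convexHull(proj(c,pts).astype(np.float32))[:,0]]
R1=[(0,-.14),(.016,-.14),(.016,.016),(0,.016)];R2=[(.016,0),(.016,.016),(-.09,.016),(-.09,0)]
def stophulls(c,p):
    return [cv2.convexHull(proj(c,np.r_[W(r,p,0),W(r,p,.018)]).astype(np.float32))[:,0] for r in(R1,R2)]
def silfit(c,hulls,mask,p0,ignore=None,S=8):
    vs,us=np.where(mask); v0,v1,u0,u1=vs.min()-10,vs.max()+11,us.min()-10,us.max()+11
    m=mask[v0:v1,u0:u1].astype(float); w=np.ones_like(m) if ignore is None else 1.-ignore[v0:v1,u0:u1]
    def cost(q):
        im=np.zeros((m.shape[0]*S,m.shape[1]*S),np.uint8)
        for uv in hulls(c,[q[0]/1000,q[1]/1000,q[2]/100]):
            cv2.fillPoly(im,[np.round(((uv-[u0,v0]+.5)*S-.5)*16).astype(np.int32)],255,shift=4)
        im=cv2.resize(im,m.shape[::-1],interpolation=cv2.INTER_AREA)/255.
        return 1-(w*np.minimum(im,m)).sum()/(w*np.maximum(im,m)).sum()
    q0=np.array([p0[0]*1000,p0[1]*1000,p0[2]*100])
    for k in range(5):
        r=minimize(cost,q0,method="Nelder-Mead",options=dict(initial_simplex=[q0,q0+[5,0,0],q0+[0,5,0],q0+[0,0,5]],xatol=.02,fatol=1e-5)); q0=r.x
    return q0*[.001,.001,.01],1-r.fun
def big(m):
    n,l,st,_=cv2.connectedComponentsWithStats(m.astype(np.uint8)); return l==1+np.argmax(st[1:,4])
def masks(c,win=(190,320,230,400)):
    P,h=table(c);zz=P[...,2]; s=np.zeros((480,640),bool); s[win[0]:win[1],win[2]:win[3]]=1
    near=(P[...,0]>.38)&(P[...,0]<.72)&(P[...,1]>-.32)&(P[...,1]<.14)
    blue=big(s&(h[...,0]>100)&(h[...,0]<135)&(h[...,1]>90)&(h[...,2]>35)&near)
    cs,_=cv2.findContours(blue.astype(np.uint8),0,1); hull=np.zeros((480,640),np.uint8); cv2.fillPoly(hull,[cv2.convexHull(np.vstack(cs))],1)
    st=s&(h[...,1]<70)&(h[...,2]>95)&near&(zz<.03)&(hull==0)
    st=big(cv2.morphologyEx(st.astype(np.uint8),cv2.MORPH_CLOSE,np.ones((3,3)))>0)
    return hull>0,st
def overlay(c,b,s,name,win=(195,310,240,400),k=5):
    im=cv2.resize(c["img"],None,fx=k,fy=k,interpolation=cv2.INTER_CUBIC)
    for hh,p,col in((boxhulls,b,(0,255,0)),(stophulls,s,(0,0,255))):
        for uv in hh(c,p): cv2.polylines(im,[np.round((uv+.5)*k).astype(int)],True,col)
    cv2.imwrite(name,im[win[0]*k:win[1]*k,win[2]*k:win[3]*k])
E
python3 - <<'E'
import pickle;from h import *
c=pickle.load(open("side0.pkl","rb")); mb,ms=masks(c); print(mb.sum(),ms.sum())
b=silfit(c,boxhulls,mb,(.52,-.15,-.11)); s=silfit(c,stophulls,ms,(.63,.09,0.)); print(b,s)
overlay(c,b[0],s[0],"pics/fit1.png")
pickle.dump((b[0],s[0]),open("pose0.pkl","wb"))
x,y,t=s[0];R=np.array([[np.cos(t),-np.sin(t)],[np.sin(t),np.cos(t)]])
print("box pts in stop frame mm",(W(BS,b[0],0)[:,:2]-[x,y])@R*1000,"dyaw",b[0][2]-t)
E
```

```text
2667 678
(array([ 0.52381708, -0.14939642, -0.10236522]), np.float64(0.9609286922209695)) (array([0.63237066, 0.08189895, 0.01553802]), np.float64(0.9364468200761009))
box pts in stop frame mm [[-168.62619324 -309.49041646]
 [ -77.16560108 -320.32416377]
 [ -56.93319567 -149.51828047]
 [-148.39378784 -138.68453315]] dyaw -0.11790323975791352
```

View pics/fit1.png

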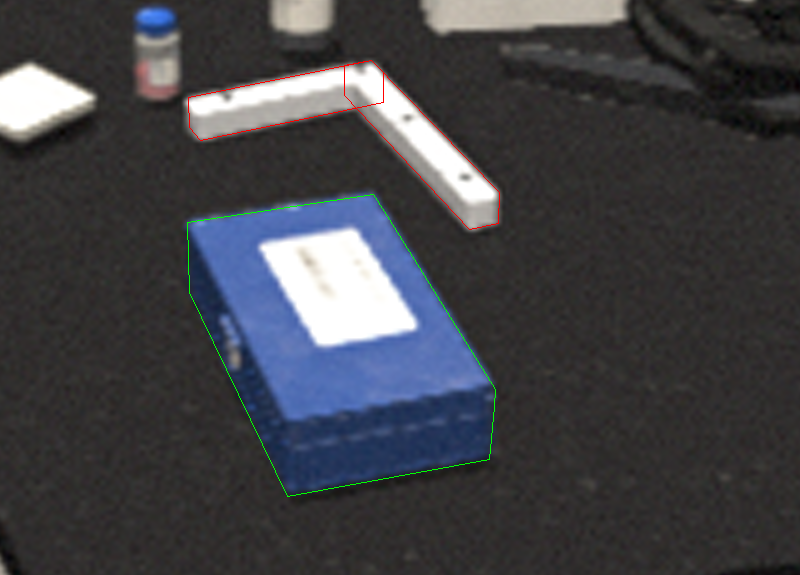

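The silhouette fit is good: the green and red outlines sit on the box and stop edges to about 1 px. In the stop frame the box is 57 mm short in x and 149 mm short in y, turned by -0.12 rad.

First I'll push the long side with open jaws, squaring the box up and leaving a 10 mm gap to the rail.

```bash
cat > mv.py <<'E'
from cell import bot
from h import *
import pickle
def R(a): c,s=np.cos(a),np.sin(a); return np.array([[c,s,0],[s,-c,0],[0,0,-1.]])
def at(pose,lx,ly,z): return W([(lx,ly)],pose,z)[0]
def comp(s,lx,ly,dt=0): p=at(s,lx,ly,0); return np.array([p[0],p[1],s[2]+dt])
def rep(t=""): 
    s=bot.get_state(); print(t,round(s["clock"],2),s["tool_pos"].round(4),"F",np.round(s["force"],1),"w",round(s["gripper_width"],3))
E
python3 - <<'E'
from mv import *
c=pickle.load(open("side0.pkl","rb")); P=cloud(c)
q=P[300:340,370:440].reshape(-1,3); q=q[q[:,2]>.012]; print("mouse",np.nanmin(q,0),np.nanmax(q,0))
b,s=pickle.load(open("pose0.pkl","rb"))
bot.movep(at(b,-.088,0,.12),R(b[2])); rep("above")
bot.line_to(at(b,-.088,0,.024),velocity=.12,contact_N=8); rep("down")
E
```

```text
mouse [ 0.55824498 -0.45588076  0.01200416] [ 0.70283695 -0.39229532  0.04496641]
above 1.7 [ 0.4365 -0.141   0.1203] F [-0.6 -0.2 -0.5] w 0.085
down 2.65 [ 0.4368 -0.1408  0.0245] F [0.6 0.1 0.3] w 0.085
```

```bash
python3 - <<'E'
from mv import *
b,s=pickle.load(open("pose0.pkl","rb"))
bot.line_to(at(b,-.060,0,.024),velocity=.05); rep("touch")
t=comp(s,-.0554,-.226)
bot.line_to(at(t,-.0577,0,.024),velocity=.04,attitude=R(s[2])); rep("pushed")
c=bot.read_camera("side"); pickle.dump(c,open("side1.pkl","wb")); cv2.imwrite("pics/side1.png",c["img"])
E
```

```text
touch 3.36 [ 0.4639 -0.1431  0.0238] F [-0.2  0.2  0.4] w 0.086
pushed 4.97 [ 0.5229 -0.1458  0.0242] F [-0.5  0.7 -0.6] w 0.085
```

View pics/side1.png

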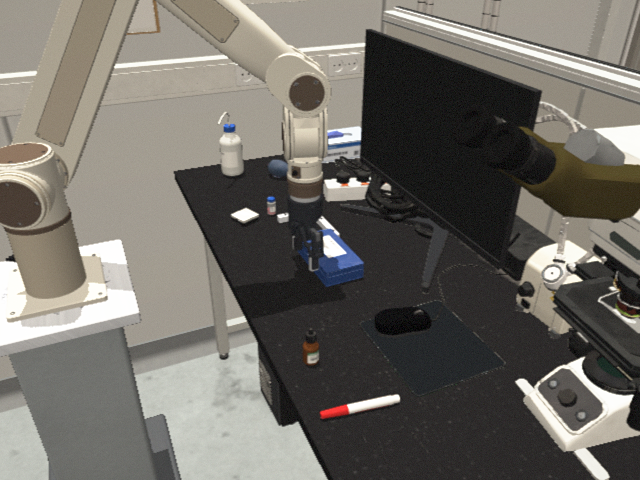

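The box (front corner near (325,282), right corner near (362,268)) moved with the fingers and looks squared up. I'll back off, rise, re-measure and then set up for the end push.

```bash
python3 - <<'E'
from mv import *
b,s=pickle.load(open("pose0.pkl","rb"))
t=comp(s,-.0554,-.226)
bot.line_to(at(t,-.080,0,.024),velocity=.08)
bot.line_to(at(t,-.090,0,.12),velocity=.2)
bot.grab(20)
bot.movep(at(t,0,-.15,.12),R(s[2]+np.pi/2)); rep("end above")
c=bot.read_camera("side"); pickle.dump(c,open("side2.pkl","wb")); cv2.imwrite("pics/side2.png",c["img"])
mb,ms=masks(c); b1=silfit(c,boxhulls,mb,t); print(b1,"expected",t)
overlay(c,b1[0],s,"pics/fit2.png")
x,y,th=s; print("centre in stop",(b1[0][:2]-s[:2])@R(th)[:2,:2]*[1,-1],"dyaw",b1[0][2]-th)
pickle.dump(b1[0],open("pose1.pkl","wb"))
E
```

```text
end above 8.39 [ 0.5827 -0.2946  0.1199] F [-0.1  0.8 -0.2] w -0.0
(array([ 0.58095804, -0.14564279,  0.01516103]), np.float64(0.972444634871328)) expected [ 0.5804888  -0.14493454  0.01553802]
centre in stop [-0.05494183 -0.22671546] dyaw -0.0003769899075144745
```

View pics/fit2.png

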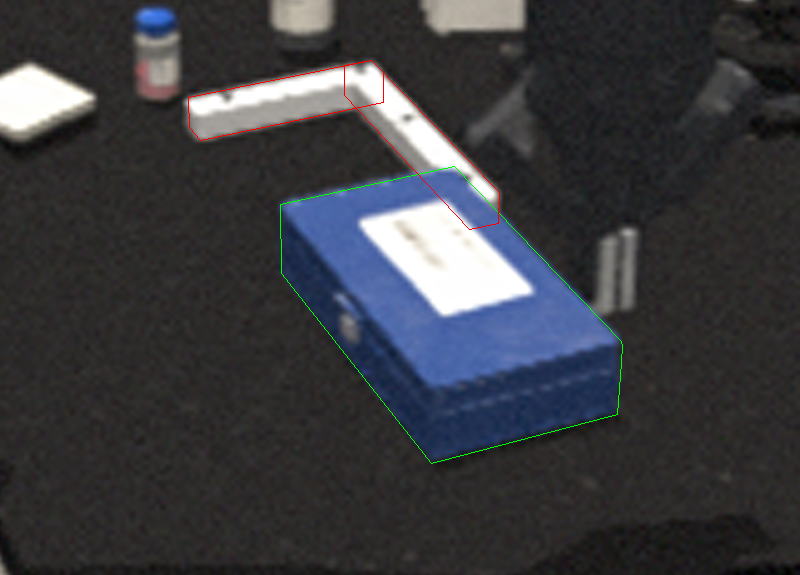

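The box fits at 0.4 mrad of yaw and 9.5 mm off the rail, as planned. Next is the end push.

```bash
python3 - <<'E'
from mv import *
b,s=pickle.load(open("pose0.pkl","rb")); b1=pickle.load(open("pose1.pkl","rb"))
hit=bot.line_to(at(b1,0,-.15,.028),velocity=.12,contact_N=6); rep(f"down {hit}")
if not hit:
    bot.line_to(at(b1,0,-.105,.028),velocity=.08); rep("near")
    bot.line_to(at(s,-.0552,-.092-.097,.028),velocity=.05,contact_N=15); rep("pushed")
    c=bot.read_camera("side"); pickle.dump(c,open("side3.pkl","wb")); cv2.imwrite("pics/side3.png",c["img"][180:330,220:420].repeat(4,0).repeat(4,1))
E
```

```text
down False 9.36 [ 0.5839 -0.2959  0.0289] F [ 0.8 -0.3 -0. ] w 0.0
near 10.07 [ 0.5827 -0.2504  0.0281] F [ 1.  -0.9 -0.5] w 0.0
pushed 13.07 [ 0.5801 -0.108   0.028 ] F [-0.7 -1.4 -0.6] w -0.0
```

View pics/side3.png

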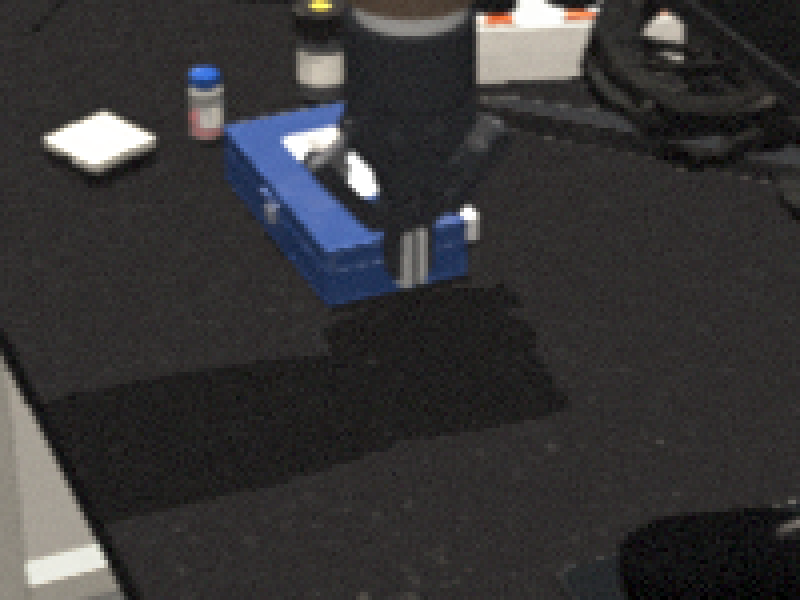

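The box (front corner (330,305) in the crop) followed straight, its left end just short of the short rail. Next I'll press the long side onto the long rail.

```bash
python3 - <<'E'
from mv import *
b,s=pickle.load(open("pose0.pkl","rb"))
bot.line_to(at(s,-.0552,-.225,.028),velocity=.1)
bot.line_to(at(s,-.0552,-.235,.12),velocity=.2)
c=bot.read_camera("side"); pickle.dump(c,open("side4.pkl","wb"))
mb,_=masks(c); g=comp(s,-.055,-.092); b2,iou=silfit(c,boxhulls,mb,g)
print(b2,iou,"in stop",(b2[:2]-s[:2])@R(s[2])[:2,:2]*[1,-1],"dyaw",b2[2]-s[2])
overlay(c,b2,s,"pics/fit4.png"); pickle.dump(b2,open("pose2.pkl","wb"))
bot.release()
bot.movep(at(b2,-.10,0,.12),R(s[2])); rep("above long side")
bot.line_to(at(b2,-.088,0,.024),velocity=.12,contact_N=8); rep("down")
hit=bot.line_to(at(s,-.0454-.0577+.010,-.092,.024),velocity=.025,contact_N=8); rep(f"press {hit}")
print("tcp in stop",(bot.get_state()["tool_pos"][:2]-s[:2])@R(s[2])[:2,:2]*[1,-1])
E
```

```text
[ 0.57819245 -0.01011104  0.01144862] 0.9660487447985733 in stop [-0.05560127 -0.09115709] dyaw -0.004089401362176431
above long side 16.67 [ 0.4785 -0.0114  0.1201] F [-0.5  1.   0.5] w 0.085
down 17.62 [ 0.4907 -0.0112  0.0245] F [ 0.7 -0.5  0.3] w 0.085
press True 19.07 [ 0.5283 -0.0115  0.0231] F [0.  0.4 0.1] w 0.085
tcp in stop [-0.10551359 -0.09180539]
```

View pics/fit4.png

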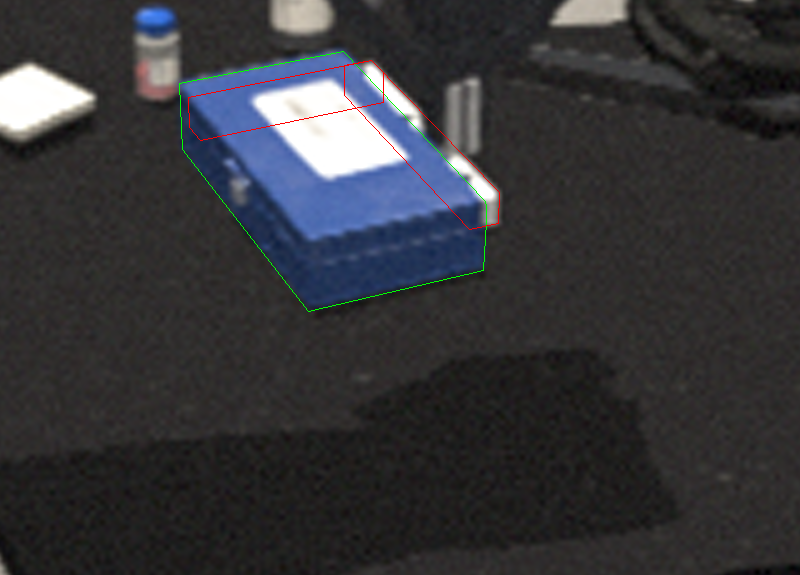

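Contact came 2.4 mm earlier than predicted, so I'll press again with a higher threshold.

```bash
python3 - <<'E'
from mv import *
b,s=pickle.load(open("pose0.pkl","rb"))
def ts(): return (bot.get_state()["tool_pos"][:2]-s[:2])@R(s[2])[:2,:2]*[1,-1]
hit=bot.line_to(at(s,-.0454-.0577+.008,-.092,.024),velocity=.02,contact_N=15); rep(f"press {hit}"); print(ts())
bot.hold(.2); rep(); print(ts())
c=bot.read_camera("side"); pickle.dump(c,open("side5.pkl","wb")); cv2.imwrite("pics/side5.png",c["img"][180:330,220:420].repeat(4,0).repeat(4,1))
E
```

```text
press True 19.47 [ 0.5283 -0.0115  0.0223] F [-0.1  0.1  1. ] w 0.085
[-0.10553679 -0.09175535]
 19.67 [ 0.5276 -0.0115  0.0219] F [-0.6 -1.2  0.8] w 0.085
[-0.10616102 -0.0917465 ]
```

View pics/side5.png

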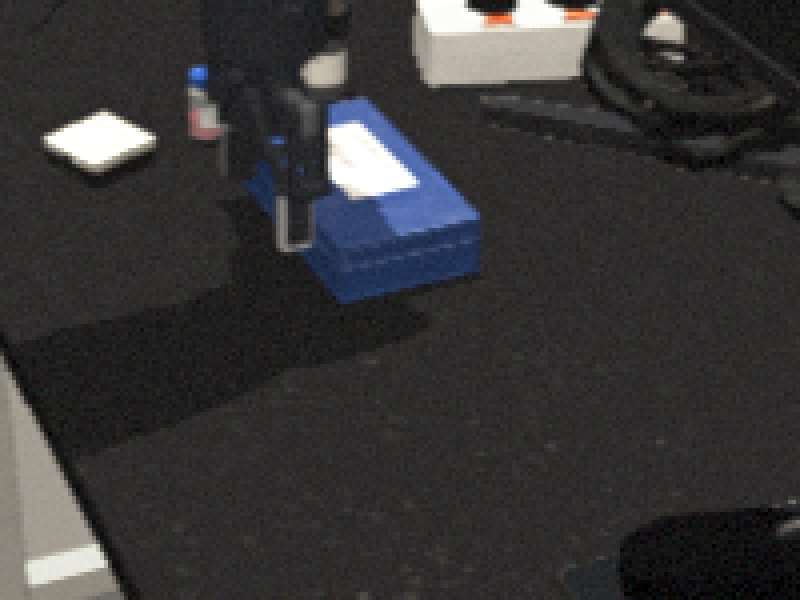

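It stopped at the same place with 15 N, so the box is against the long rail. Now the end press, with a look on the way.

```bash
python3 - <<'E'
from mv import *
b,s=pickle.load(open("pose0.pkl","rb"))
def ts(): return ((bot.get_state()["tool_pos"][:2]-s[:2])@R(s[2])[:2,:2]*[1,-1]).round(4)
bot.line_to(at(s,-.135,-.092,.024),velocity=.1)
bot.line_to(at(s,-.14,-.092,.12),velocity=.2)
bot.grab(20)
bot.movep(at(s,-.0475,-.235,.12),R(s[2]+np.pi/2)); rep("end")
c=bot.read_camera("side"); pickle.dump(c,open("side6.pkl","wb"))
mb,_=masks(c); b2,iou=silfit(c,boxhulls,mb,comp(s,-.046,-.092))
print(b2,iou,"in stop",(b2[:2]-s[:2])@R(s[2])[:2,:2]*[1,-1],"dyaw",b2[2]-s[2])
overlay(c,b2,s,"pics/fit6.png")
bot.line_to(at(s,-.0475,-.215,.028),velocity=.12,contact_N=6)
bot.line_to(at(s,-.0475,-.194,.028),velocity=.08)
hit=bot.line_to(at(s,-.0475,-.183+.010,.028),velocity=.025,contact_N=8); rep(f"press {hit}"); print(ts())
hit=bot.line_to(at(s,-.0475,-.183+.010,.028),velocity=.02,contact_N=15); rep(f"press {hit}"); print(ts())
c=bot.read_camera("side"); cv2.imwrite("pics/side7.png",c["img"][180:330,220:420].repeat(4,0).repeat(4,1))
E
```

```text
end 23.14 [ 0.5884 -0.1536  0.12  ] F [-0.8  0.   0.2] w -0.0
[ 0.5869229  -0.00979457  0.02074758] 0.9682256867112101 in stop [-0.04686696 -0.09097631] dyaw 0.005209555494219108
press True 25.02 [ 0.5876 -0.106   0.0277] F [ 0.2 -0.9  0.6] w -0.0
[-0.0477 -0.1872]
press True 25.41 [ 0.5872 -0.1061  0.0274] F [ 1.2 -1.2  1. ] w -0.0
[-0.0481 -0.1873]
```

View pics/fit6.png

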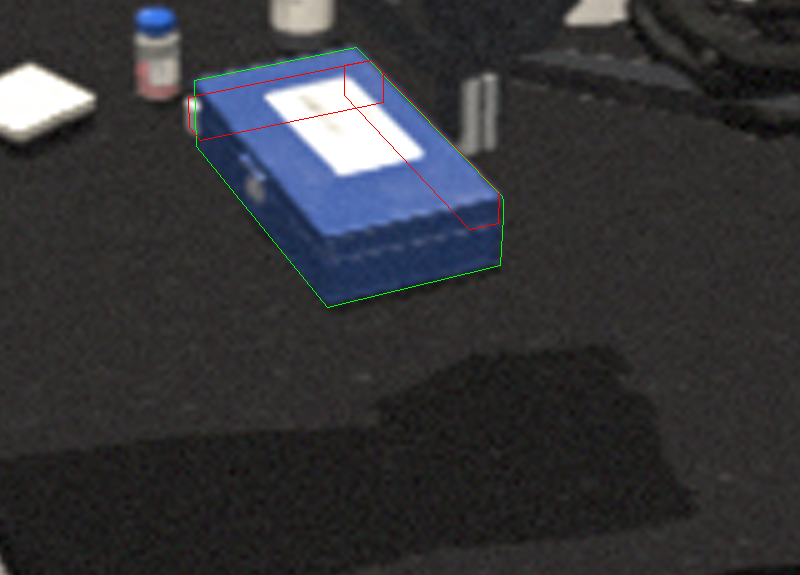

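View pics/side7.png

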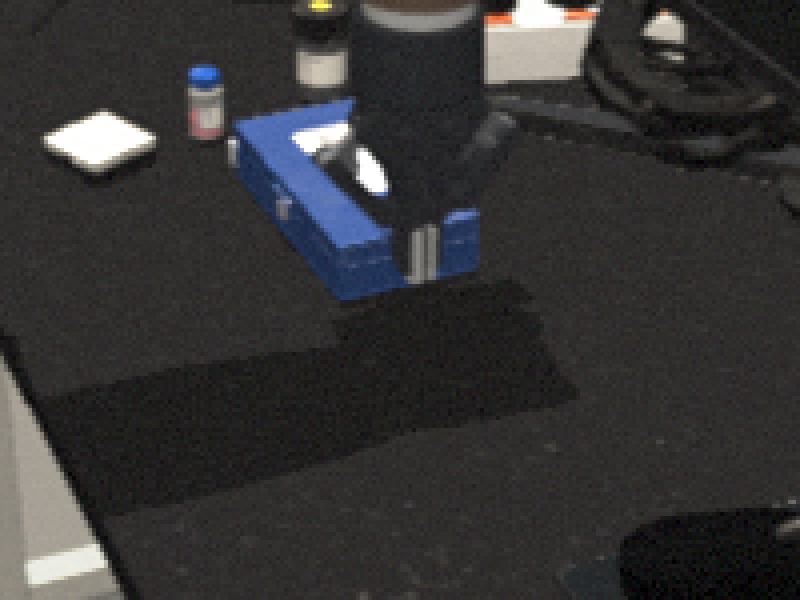

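Contact at 15 N repeats about 4 mm earlier than the fit predicts. I need to know whether that's fit bias or a real gap, so I'll look straight down with the wrist camera.

```bash
python3 - <<'E'
from mv import *
b,s=pickle.load(open("pose0.pkl","rb"))
bot.line_to(at(s,-.0475,-.215,.028),velocity=.1)
bot.line_to(at(s,-.0475,-.21,.15),velocity=.2)
bot.movep(np.r_[at(s,-.045,-.077,0)[:2],.16],R(s[2]+np.pi/2)); rep()
c=bot.read_camera("wrist"); pickle.dump(c,open("w8.pkl","wb")); cv2.imwrite("pics/w8.png",c["img"]); print(c["origin"])
E
```

```text
27.23 [0.5876 0.005  0.1583] F [-0.5 -0.5  0.3] w 0.0
[0.58571965 0.08337554 0.28789579]
```

View pics/w8.png

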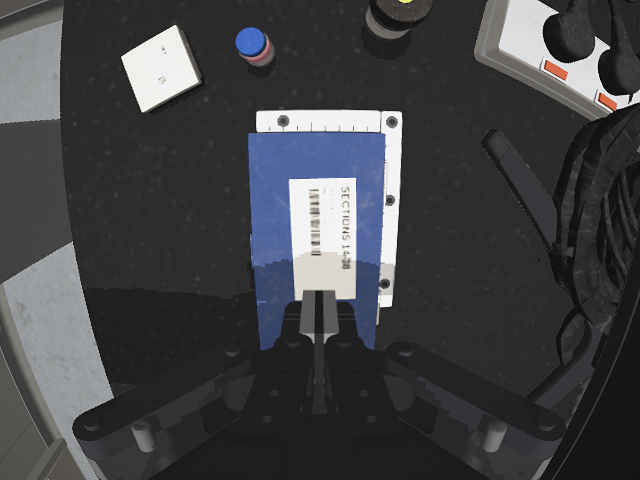

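```bash
python3 - <<'E'
import cv2
i=cv2.imread("pics/w8.png"); cv2.imwrite("pics/w8z.png",cv2.resize(i[95:215,240:410],None,fx=4.7,fy=4.7,interpolation=cv2.INTER_NEAREST))
E
```

```text
(no output)
```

View pics/w8z.png

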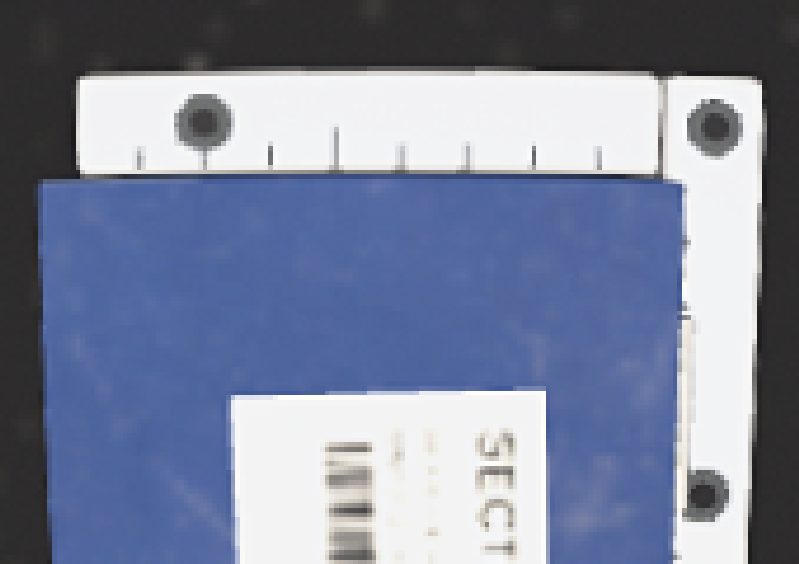

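```bash
cat >> h.py <<'E'
def fray(c,u,v,z):
    x,y=u-c["cx"],v-c["cy"]; r=np.hypot(x,y); th=r/c["fx"]
    d=np.array(c["rotation"])@np.array([np.sin(th)*x/r,np.sin(th)*y/r,np.cos(th)]); o=np.array(c["origin"]); return o+d*(z-o[2])/d[2]
E
python3 - <<'E'
import pickle;from h import *
c=pickle.load(open("w8.pkl","rb")); g=cv2.cvtColor(c["img"],cv2.COLOR_BGR2GRAY)
for u in (262,275,290,305,320,335,350,365,372): print(u,g[106:140,u].tolist())
print("blue ch")
for v in (150,170,240,290): print(v,c["img"][v,240:262].sum(-1).tolist(),c["img"][v,374:396].sum(-1).tolist())
for u in(262,290,320,350,375):
    print(u,"rail edge",fray(c,u,131.8,.018).round(4),"box edge",fray(c,u,133.3,.039).round(4))
P=c["z_map"]; print(P[120,300:306],P[150,300:306])
E
```

```text
262 [47, 51, 52, 47, 103, 221, 245, 243, 242, 242, 242, 242, 242, 242, 242, 242, 242, 242, 242, 242, 243, 242, 243, 243, 246, 234, 89, 114, 109, 103, 103, 105, 106, 106]
275 [44, 45, 42, 33, 139, 245, 245, 243, 242, 242, 242, 243, 243, 244, 244, 244, 244, 243, 243, 243, 243, 242, 243, 243, 244, 211, 65, 113, 104, 104, 104, 103, 103, 103]
290 [44, 44, 40, 66, 182, 248, 244, 242, 242, 242, 243, 244, 245, 247, 247, 248, 247, 245, 244, 243, 243, 243, 243, 244, 240, 172, 68, 94, 102, 100, 102, 103, 103, 102]
305 [44, 43, 38, 70, 197, 247, 243, 242, 242, 242, 242, 242, 242, 242, 242, 242, 242, 243, 242, 243, 243, 242, 243, 245, 237, 144, 77, 100, 105, 103, 103, 104, 104, 104]
320 [44, 43, 37, 91, 215, 246, 243, 243, 242, 242, 242, 242, 242, 242, 243, 242, 242, 243, 243, 243, 243, 243, 243, 244, 235, 131, 81, 113, 118, 115, 109, 106, 105, 106]
335 [45, 44, 38, 83, 203, 247, 243, 242, 242, 242, 242, 242, 242, 242, 242, 243, 242, 242, 243, 243, 243, 243, 243, 244, 235, 143, 73, 99, 103, 103, 103, 104, 104, 103]
350 [48, 46, 43, 70, 212, 246, 243, 242, 242, 242, 242, 242, 243, 242, 242, 242, 2
[... 1117 characters left out ...]
32, 134, 133, 135, 135, 138, 138, 137, 137, 136, 141, 139, 139, 138, 121, 157, 238, 234, 233, 230, 233, 235] [233, 232, 230, 224, 272, 322, 404, 534, 611, 609, 604, 599, 599, 599, 595, 593, 587, 584, 575, 224, 121, 134]
262 rail edge [0.5441 0.0775 0.018 ] box edge [0.5473 0.0769 0.039 ]
290 rail edge [0.5644 0.0774 0.018 ] box edge [0.5661 0.0768 0.039 ]
320 rail edge [0.5859 0.0776 0.018 ] box edge [0.5859 0.0771 0.039 ]
350 rail edge [0.6075 0.0782 0.018 ] box edge [0.6058 0.0776 0.039 ]
375 rail edge [0.6256 0.0789 0.018 ] box edge [0.6225 0.0782 0.039 ]
[0.25606558 0.2546028  0.25550786 0.2560394  0.25598663 0.2557624 ] [0.24198338 0.24182995 0.24214254 0.24110062 0.24102235 0.24186508]
```

Seen from overhead, the short rail's inner face is really at y≈0.0775, so the side-camera fit was about 4 mm off there. The box end (row 133) touches it within about 1 px (<1 mm), with a faint wedge. I'll do one firmer press on each face to seat it.

```bash
cat > press.py <<'E'
from mv import *
b,s=pickle.load(open("pose0.pkl","rb"))
def ts(): return ((bot.get_state()["tool_pos"][:2]-s[:2])@R(s[2])[:2,:2]*[1,-1]).round(4)
A=.018
def xpress(N,yc=-.08):
    bot.release()
    bot.movep(np.r_[at(s,-.138,yc,0)[:2],.11],R(A))
    bot.line_to(at(s,-.13,yc,.024),velocity=.15,contact_N=8)
    bot.line_to(at(s,-.112,yc,.024),velocity=.08)
    h=bot.line_to(at(s,-.095,yc,.024),velocity=.02,contact_N=N); print("x",h,ts()); rep()
    bot.line_to(at(s,-.13,yc,.024),velocity=.1)
    bot.line_to(at(s,-.138,yc,.12),velocity=.2)
def ypress(N,xc=-.042):
    bot.grab(20)
    bot.movep(np.r_[at(s,xc,-.225,0)[:2],.12],R(A+np.pi/2))
    bot.line_to(at(s,xc,-.215,.028),velocity=.15,contact_N=8)
    bot.line_to(at(s,xc,-.194,.028),velocity=.08)
    h=bot.line_to(at(s,xc,-.177,.028),velocity=.02,contact_N=N); print("y",h,ts()); rep()
    bot.line_to(at(s,xc,-.215,.028),velocity=.1)
    bot.line_to(at(s,xc,-.215,.15),velocity=.2)
E
python3 - <<'E'
from press import *
xpress(20); ypress(20)
bot.movep(np.r_[at(s,-.045,-.077,0)[:2],.16],R(A+np.pi/2)); rep()
c=bot.read_camera("wrist"); pickle.dump(c,open("w9.pkl","wb")); i=c["img"]
cv2.imwrite("pics/w9z.png",cv2.resize(i[95:215,240:410],None,fx=4.7,fy=4.7,interpolation=0))
g=cv2.cvtColor(i,cv2.COLOR_BGR2GRAY)
for u in (262,290,320,350,372): print(u,g[129:137,u].tolist())
E
```

```text
x True [-0.1056 -0.08  ]
 31.21 [5.281e-01 2.000e-04 2.260e-02] F [-0.3  0.2 -0.2] w 0.085
y True [-0.0423 -0.1872]
 36.42 [ 0.593 -0.106  0.028] F [ 1.4 -1.8  0.7] w -0.0
 38.23 [0.5877 0.005  0.1584] F [-0.3 -0.2  0.2] w -0.0
262 [243, 244, 222, 74, 115, 108, 103, 103]
290 [244, 236, 161, 66, 96, 100, 101, 102]
320 [244, 232, 128, 84, 115, 118, 115, 109]
350 [244, 238, 173, 62, 96, 103, 103, 103]
372 [243, 245, 228, 60, 86, 112, 110, 110]
```

View pics/w9z.png

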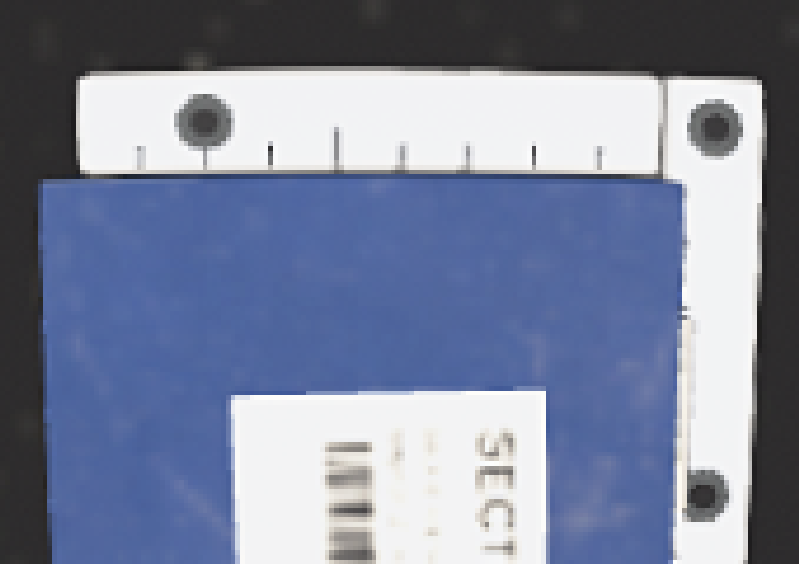

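The hairline at the short rail is now uniform and both presses stopped at the same readings as before. One last x press, then move clear, check the bystanders and hand in.

```bash
python3 - <<'E'
from press import *
xpress(15)
bot.movep([.36,-.10,.22],R(A)); rep("clear")
c=bot.read_camera("side"); pickle.dump(c,open("s10.pkl","wb")); cv2.imwrite("pics/s10.png",c["img"])
mb,_=masks(c); b2,iou=silfit(c,boxhulls,mb,comp(s,-.046,-.09)); print(b2,iou)
a=pickle.load(open("side0.pkl","rb")); d=cv2.absdiff(a["img"],c["img"]).max(-1)
for n,(u0,u1,v0,v1) in dict(can=(290,310,176,203),vial=(263,279,194,216),gel=(228,262,205,225),bottle=(300,322,328,368),mouse=(370,440,300,340),pen=(315,405,390,422)).items(): print(n,np.percentile(d[v0:v1,u0:u1],[50,95]))
E
```

```text
x True [-0.1055 -0.08  ]
 42.14 [5.282e-01 2.000e-04 2.290e-02] F [-0.9  0.8 -0.5] w 0.085
clear 43.97 [ 0.3604 -0.0999  0.2191] F [-0.7 -0.6 -0. ] w 0.086
[ 0.58689579 -0.00894544  0.01720317] 0.9661522080374099
can [ 5. 11.]
vial [ 5. 10.]
gel [ 4. 10.]
bottle [ 5. 10.]
mouse [ 6. 15.]
pen [ 4. 10.]
```

View pics/s10.png

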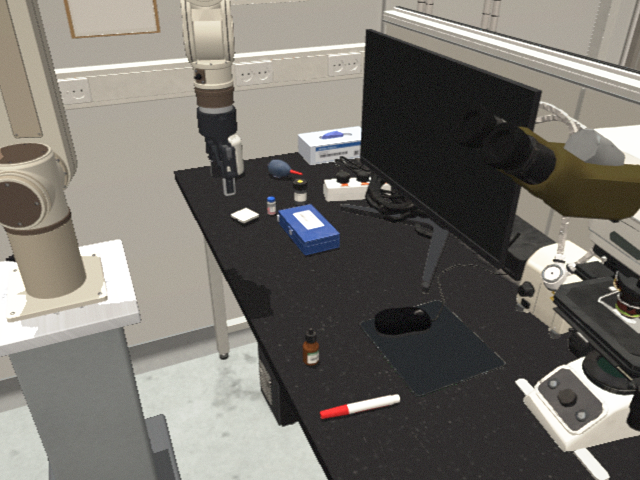

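The picture shows the box in the corner at about (309,228), the bystanders unchanged, and the gripper clear near (228,170). Handing in.

```bash
python3 -c "
from cell import bot
bot.finish_job(); print(bot.get_state()['clock'])"
```

```text
the job is handed in; nothing more can be done
the job is handed in; nothing more can be done
```

The blue slide box is in the corner stop and I handed the job in at about 44 s of the 61 s allowed. I squared it up with an open-jaw push on its near long side, pushed it along from its right end, then pressed each face home in turn (15–20 N).

**Long rail:** all four presses stopped at the same point, within 0.1 mm. The hinge bead hides this contact from above, so flushness here rests on those stops and the fitted angle.

**Short rail:** the last three end presses also stopped within 0.1 mm of each other. The overhead wrist picture, taken before the final long-side press, showed only an even hairline of about 1 px (under 1 mm).

**Bystanders:** they look unchanged between the first and last side pictures.

**Disagreement:** the first side-camera fit of the stop put the short rail about 4 mm too far and the long rail about 2 mm too far. I relied on the contact stops, and for the short rail also the overhead view, which put its face at y ≈ 0.0775. The final side-camera fit puts the box at yaw 0.017 rad, against 0.016 rad fitted for the stop.

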